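Put the flight batteries away: hold-down flap, then cover

ROBOT

A 7-joint arm with a two-finger parallel gripper is mounted at the origin on the work surface. World frame = base frame: x ahead of the robot, y to its left, z up, the work surface at z = 0. Lengths are in m, angles in rad, forces in N, time in s.
With the tool pointing down it reaches from about 0.4 to 0.85 m from the base axis. Payload 4.5 kg.
Tool frame: the origin (TCP) lies on the centre line of the jaws, within the pads' length; the fingertips stand 25 mm ahead of it and the grasp point (between the pads) lies 6 mm ahead of it; z points along the fingers, y is the direction in which the jaws open and shut (so a half turn about z gives the same grasp; the last joint's range is limited). The gripper opens to 88 mm and grips with 3 to 60 N. Pads are 18 mm wide; open, the fingers measure 123 mm over their backs; the gripper's body (75 mm by 187 mm) begins 45 mm behind the grasp point.
Start: joints at [1.223, 0.689, -0.195, 1.565, 0.157, 0.902, -0.215], TCP at [0.233, -0.58, 0.264] pointing down, gripper open.
Joint ranges: [-3.01, 3.01], [-0.46, 2.08], [-1.47, 1.51], [0.13, 2.56], [-1, 4.14], [0.04, 2.09], [-2.66, 2.66]. Speed limits (rad/s): [2.57, 2.57, 3.14, 3.14, 3.14, 3.14, 3.14].

INTERFACE

Orientations are given as a unit quaternion [x, y, z, w].
In Python, from plant import r, eyes gives the robot as it stands.
- The arm moves only by the tool servo_tool, never from a script. Its argument "deltas" is a list of rows, each an object of numbers: "dx", "dy", "dz": the shift along the tool's x, y, z in units of 60 mm (1.0 is 60 mm); "ax", "ay", "az": the turn, a rotation vector about the tool's x, y, z in units of 6 degrees (1.0 is 6 degrees); "hand": the finger opening in mm, from 0 to 88.1. A call has 1 to 10 rows; each row is the pose to reach, as a shift and turn from the pose commanded when the call began, along the tool's axes at that moment; what a row does not reach only later rows make up. A row lasts 1/8 s, in which the tool goes at most 62.5 mm and 10.7 degrees, less where a joint would pass 70% of its speed; a pose out of reach is approached as far as the arm can. A call with a gripper value outside its range is refused whole. The fingers move at their own pace and stop on an object; "newtons" is the grip in N (left out, the last holds). Time passes only in rows, so rows that repeat a pose let the fingers close. It gives the time, the measured TCP pose, the force and the opening at its end, in the units of the state.
- r.get_state(): the state, without advancing time (a new reading comes with each control period).
- eyes.snapshot(name): name is "scene" or "top" or "wrist"; returns (picture, depth): 384x512x3 uint8, red, green, blue; 384x512 float32, m along the optical axis (not along the pixel's ray), 0 where there is no reading.
- eyes.camera_model(name): a dict with "fx", "fy", "cx", "cy" (pixels), "pose" (4x4, takes a point from camera to world coordinates). Camera axes: x right, y up, looking along -z (the intrinsics and any distortion apply to the point x, -y, -z); pixel columns grow to the right and rows downward; lengths in m; the calibration is good to about 2 mm. The wrist camera is an equidistant fisheye: a pixel r from the principal point sees the ray r / f radians off the axis. A picture is of the moment at which its call begins: read the wrist's pose just before it. camera_model takes no time and is no camera call; for the wrist camera it gives the pose at the moment of the call.
- r.finish_job(): hands the job in, once; it reports no verdict.
The state is a dict: "clock": time; "q": joint angles; "qd": joint speeds; "joint_torque": joint torques, N m; "tool_pos": TCP position; "eef_rot": TCP orientation; "contact_force": force on the tool from outside, world axes, zero at the start; "moment": the same for the moment, N m; "opening": opening from 0.0 (shut) to 1.0 (fully open).
Only numpy, scipy, OpenCV 4.12 (cv2) and the standard library are available. Lean on these libraries where they do the work, as an engineer would, in place of code of your own. Each camera call takes 0.05 s, during which the arm holds its last target.

TASK

Put the flight batteries in the open metal case away: fold the upright hold-down flap all the way down over them, then swing the hinged cover fully shut on top. Just push them over with the fingers, and do not let the cover slam. Pick nothing up, and leave the batteries and the other things on the bench where they are.

Things in the scene. Friction and masses are not known exactly. Their poses are not given: they have to be found in the camera images.
- case: Grey sheet-metal battery case, fixed to the bench, 170 (x) x 170 (y) x 70 mm high, walls 6 mm, open at the top; origin at the centre of its underside, on the bench; z up. The cover is hinged along the top of its +y wall and the flap just inside its -y wall, both hinge lines parallel to the case's x axis.
- flap (a joint): Hold-down flap, aluminium plate 150 mm wide (case x), 4 mm thick, reaching 122 mm from its hinge line at case y = -76 mm, 50 mm above the bench (20 mm below the rim). Rad: 0 = folded level over the batteries (its top 52 mm above the bench), 1.57 = straight up, at most 1.7. Folds towards case +y. Stiff hinge (0.12 N m): stays where it is left, does not fall, firm stop at 0, no latch.
- flap_edge (a point): Middle of the flap's free edge, half-way through its thickness; about 170 mm above the bench at the start. Folded down, the plate spans case y = -74 to +46 mm.
- cover (a joint): Cover, grey plate 176 mm wide (case x), 6 mm thick; hinge line at case y = +87 mm, 71 mm above the bench, at its inner face. Rad: 0 = shut, level (its top 77 mm above the bench), 1.57 = straight up, above that it leans away towards case +y, at most 2.1. Shuts towards case -y. Stiff hinge (0.45 N m): stays where it is left, does not fall, firm stop at 0, no latch.
- cover_edge (a point): Middle of the cover's free edge, 176 mm from the hinge line, half-way through its thickness; about 240 mm above the bench at the start. The cover cannot shut over the upright flap.
- pack_left: Yellow battery pack, 34 x 105 x 26 mm, with a grey band, lying loose in the case in the slot at case -x, its top 32 mm above the bench; origin at the centre of its underside.
- pack_right: The same kind of pack, loose in the slot at case +x.
- pack_out: The same kind of pack, lying loose on the bench beside the case, on the flap's side (case -y); not to be put away now. 26 mm high.
- motor: Small dark electric motor, 38 mm across, 42 mm high with its shaft, standing on the bench beside the case; origin at the centre of its underside.
- driver: Screwdriver 160 mm long lying on the bench on the cover's side of the case (case +y).
- tape: Off-white roll of tape, 90 mm across, 20 mm high, lying on the bench on the robot's side of the case.
- camera: White camera module, 50 x 70 x 35 mm, on the bench beyond the case; origin at the centre of its underside.
- cup: White cup, 76 mm across, 85 mm high, standing well to the robot's right; origin at the centre of its underside.

How it is judged:
On the way, in this order (a step that is already met when the one before it is completed fails the run):
1. the flap is folded down (within 0.08 rad) while the cover still stands open (value of joint flap below 0.08 rad and value of joint cover above 1 rad), for 0.1 s.
2. the cover is shut (within 0.05 rad) over the folded flap (value of joint cover below 0.05 rad and value of joint flap below 0.08 rad), for 0.2 s.
At the end, for the whole second after the job is handed in: Flap folded down to within 0.08 rad of level, cover shut to within 0.05 rad (9 mm at its free edge) over it and at rest; batteries and other things within 30 mm of where they were (all of step 2 and not (velocity of joint cover above 0.05 rad/s) and distance of each of pack_left, pack_right, pack_out, motor, driver, tape, camera, cup from where it was at the start of the episode below 0.03 m); the robot touches nothing.
It fails at once if the cover is swung down onto the upright flap (cover below 0.6 rad with the flap above 0.3 rad) (value of joint cover below 0.6 rad and value of joint flap above 0.3 rad).
It fails at once if the cover slams (closing faster than 4 rad/s) (velocity of joint cover below -4 rad/s).
It fails at once if a battery in the case is lifted or shifted (over 30 mm) (distance of any of pack_left, pack_right from where it was at the start of the episode above 0.03 m).
It fails at once if something on the bench is moved or lifted by more than 30 mm (distance of any of pack_out, motor, driver, tape, camera, cup from where it was at the start of the episode above 0.03 m).
It also fails if it takes over 64 s, if anything falls off the work surface, if the arm or the gripper's body presses on something with over 40 N, if the wrist force passes 120 N, or if a joint passes its speed limit or range.

## Working session

There is one attempt and no reset: what is moved stays moved. The work goes in short steps, Python scripts to look and compute and a tool call to move; the robot and the scene stay as the last step left them, time stands still between calls to the robot, and variables do not carry over. Pictures are saved under pics/ and viewed, and the job is handed in when it is done.

Besides the shell and the picture viewer there is one more tool, called after "Request:" as a command line: name --argument value ..., lists and objects as JSON in quotes. servo_tool: Moves the arm, as the interface text tells. Its arguments: {"type":"object","properties":{"deltas":{"type":"array","items":{"type":"object","properties":{"dx":{"type":"number"},"dy":{"type":"number"},"dz":{"type":"number"},"ax":{"type":"number"},"ay":{"type":"number"},"az":{"type":"number"},"hand":{"type":"number"}}}},"newtons":{"type":"number"}},"required":["deltas"]}

```bash
ls; mkdir -p pics; python3 - <<'E'
from plant import r, eyes
import cv2,numpy as np
s=r.get_state();print(s)
for n in("scene","top"):
    p,d=eyes.snapshot(n);cv2.imwrite(f"pics/{n}0.png",p[:,:,::-1]);np.save(f"pics/{n}0.npy",d)
    m=eyes.camera_model(n);print(n,{k:np.round(v,3).tolist() if hasattr(v,'__len__') and not isinstance(v,str) else v for k,v in m.items()})
E
```

```text
pics
{'clock': 0.0, 'q': array([ 1.22286617,  0.6899948 , -0.19452387,  1.56634601,  0.15731827,
        0.90248954, -0.21513143]), 'qd': array([ 0.00123653, -0.00015682, -0.00018098,  0.00111324, -0.00069083,
       -0.00217481, -0.00012195]), 'joint_torque': array([-2.60155666e-04, -5.27553749e+01, -1.26683056e+00, -1.53428203e+01,
       -5.26099058e-02,  6.52346411e-03,  1.64743278e-04]), 'tool_pos': array([ 0.23256864, -0.57948531,  0.26290297]), 'eef_rot': array([ 9.81833226e-01,  1.89743687e-01, -2.42869648e-04, -8.89048996e-04]), 'contact_force': array([ 0.55562114, -0.84345581, -0.70868643]), 'moment': array([-0.08312893,  0.00501212,  0.01494219]), 'opening': 1.0005275815160808}
scene {'fx': 353.5586303540045, 'fy': 353.5586303540045, 'cx': 251.2611758000532, 'cy': 191.27177874435088, 'pose': [[0.705, -0.5, 0.504, 1.038], [0.71, 0.49, -0.506, -0.573], [0.006, 0.714, 0.7, 0.735], [0.0, 0.0, 0.0, 1.0]]}
top {'fx': 432.47921438517335, 'fy': 432.47921438517335, 'cx': 251.26297357450943, 'cy': 186.6217544286925, 'pose': [[0.025, 0.982, -0.185, 0.354], [-1.0, 0.023, -0.01, -0.105], [-0.006, 0.185, 0.983, 1.292], [0.0, 0.0, 0.0, 1.0]]}
```

View pics/scene0.png

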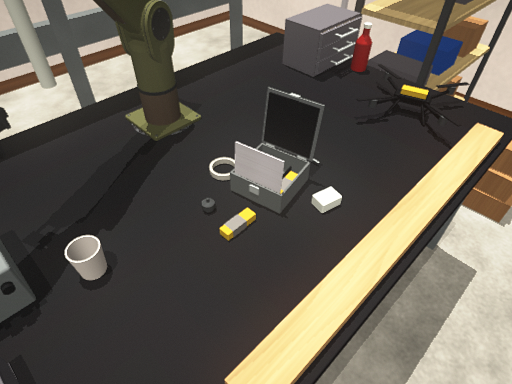

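View pics/top0.png

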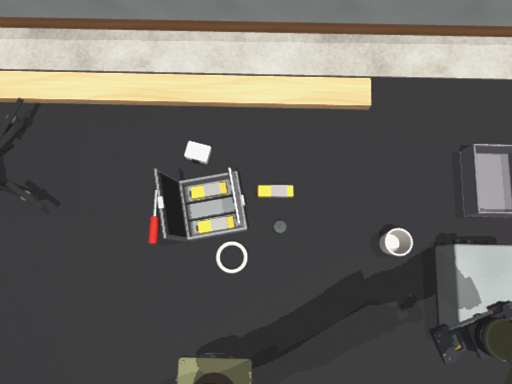

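The top view shows the case around px (212,207), with the flap edge-on at x≈236, the cover leaning away at x≈160–185, the pack outside at (276,191), the motor at (280,227) and the tape at (232,257). I'll enlarge the crop and locate these.

```bash
cat > h.py <<'E'
import numpy as np
from plant import r, eyes
def ray(n,u,v):
    m=eyes.camera_model(n);P=np.array(m["pose"])
    d=np.array([(u-m["cx"])/m["fx"],-(v-m["cy"])/m["fy"],-1.]);return P[:3,3],P[:3,:3]@d
def pl(n,u,v,z):
    o,d=ray(n,u,v);return o+d*(z-o[2])/d[2]
def dp(n,u,v,D):
    o,d=ray(n,u,v);return o+d*D[int(round(v)),int(round(u))]
E
python3 - <<'E'
import cv2,numpy as np
from h import *
p=cv2.imread("pics/top0.png");c=cv2.resize(p[135:275,140:300],None,fx=5,fy=4.28*5/4.28,interpolation=cv2.INTER_CUBIC)[:600]
c=cv2.resize(p[140:260,140:300],None,fx=5,fy=5,interpolation=cv2.INTER_CUBIC)
cv2.imwrite("pics/topc.png",c)
p=cv2.imread("pics/scene0.png");c=cv2.resize(p[80:215,200:360],None,fx=4.4,fy=4.4,interpolation=cv2.INTER_CUBIC);cv2.imwrite("pics/scenec.png",c)
# height map points
D=np.load("pics/top0.npy");m=eyes.camera_model("top");P=np.array(m["pose"])
v,u=np.mgrid[135:280,140:305]
d=np.stack([(u-m["cx"])/m["fx"],-(v-m["cy"])/m["fy"],-np.ones(u.shape)],-1)*D[135:280,140:305,None]
X=d@P[:3,:3].T+P[:3,3]
for lo,hi in((.064,.076),(.155,.18),(.2,.26)):
    k=(X[...,2]>lo)&(X[...,2]<hi);q=X[k]
    print(lo,k.sum(),q.min(0).round(3),q.max(0).round(3),cv2.minAreaRect((q[:,:2]*1000).astype(np.float32)))
E
```

```text
0.064 537 [ 0.43  -0.08   0.064] [0.63  0.122 0.076] ((530.6896362304688, 17.38977813720703), (172.3888702392578, 178.375732421875), 11.499741554260254)
0.155 341 [ 0.423 -0.066  0.155] [0.614 0.136 0.18 ] ((525.3192138671875, 33.561248779296875), (176.20396423339844, 174.54751586914062), 10.920693397521973)
0.2 689 [0.42 0.1  0.2 ] [0.593 0.149 0.255] ((507.4742736816406, 123.91061401367188), (175.39768981933594, 18.526092529296875), 11.214251518249512)
```

View pics/topc.png

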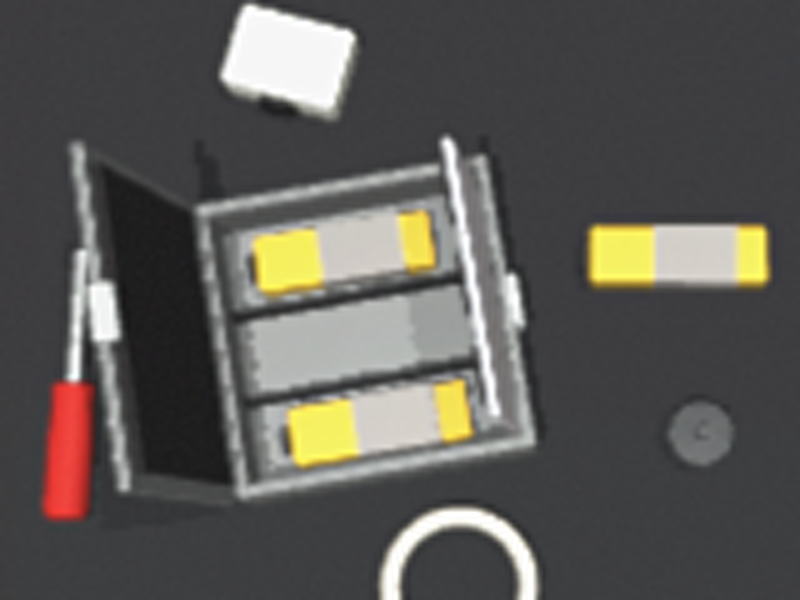

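View pics/scenec.png

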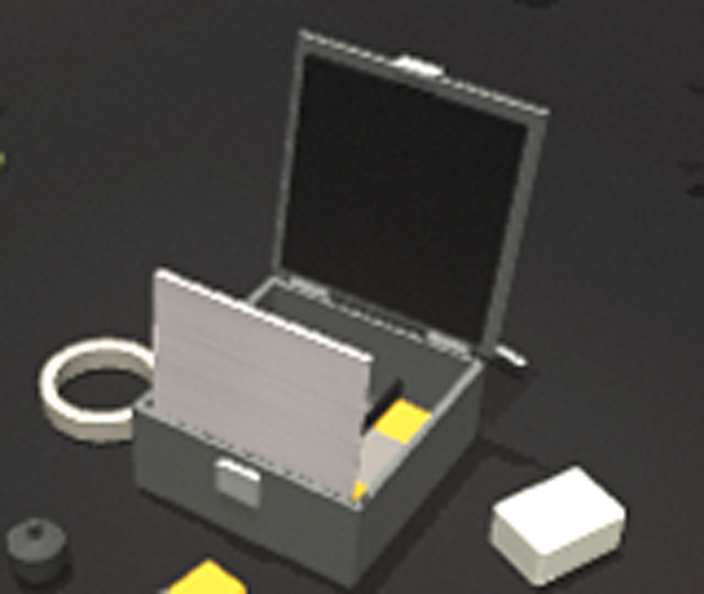

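```bash
cat >> h.py <<'E'
from scipy.spatial.transform import Rotation as R
E
python3 - <<'E'
from h import *
import cv2
f=lambda a:(a[0]/5+140-.4,a[1]/5+140-.4)
c=[pl("top",*f(a),.07) for a in((200,205),(485,158),(533,440),(240,492))]
print(np.round(c,4)); C=np.mean(c,0);print(C)
for i in range(4): e=c[(i+1)%4]-c[i];print(np.linalg.norm(e),np.degrees(np.arctan2(e[1],e[0])))
yaw=np.radians(11.2);M=np.array([[np.cos(yaw),np.sin(yaw)],[-np.sin(yaw),np.cos(yaw)]])
cs=lambda p:np.r_[M@(p[:2]-C[:2]),p[2]].round(4)
for a,z in(((442,142),.17),((496,412),.17),((77,148),.24),((124,488),.24)): print(a,cs(pl("top",*f(a),z)))
# scene view: rim corners (-y,+-x), cover top corners, flap corners
g=lambda a:(a[0]/4.4+200-.4,a[1]/4.4+80-.4)
for a,z in(((137,403),.07),((358,503),.07),((482,358),.07),((155,275),.17),((370,358),.17),((302,36),.24),((546,112),.24)): print('scene',a,cs(pl("scene",*g(a),z)))
D=np.load("pics/top0.npy")
for n,u,v in(("motor",280,227),("cup",398,241),("pack_out",276,191),("tapetop",232,243),("cam",198,152)):
  p=dp("top",u,v,D);print(n,p.round(3),cs(p))
E
```

```text
[[ 0.5967  0.1152  0.07  ]
 [ 0.6283 -0.0484  0.07  ]
 [ 0.4658 -0.0806  0.07  ]
 [ 0.4326  0.0835  0.07  ]]
[0.53083139 0.01743519 0.07      ]
0.1665871428542916 -79.05624603133117
0.16561600054495806 -168.79606378059054
0.16740667072856152 101.45487009346341
0.16710766208089578 10.92290722523453
(442, 142) [ 0.0724 -0.0625  0.17  ]
(496, 412) [-0.0745 -0.0672  0.17  ]
(77, 148) [0.0838 0.1161 0.24  ]
(124, 488) [-0.0878  0.1155  0.24  ]
scene (137, 403) [-0.087  -0.0783  0.07  ]
scene (358, 503) [ 0.078  -0.0766  0.07  ]
scene (482, 358) [0.0765 0.0891 0.07  ]
scene (155, 275) [-0.0769 -0.0678  0.17  ]
scene (370, 358) [ 0.0699 -0.0623  0.17  ]
scene (302, 36) [-0.0926  0.1194  0.24  ]
scene (546, 112) [0.0789 0.124  0.24  ]
motor [ 0.473 -0.178  0.034] [-0.0945 -0.1806  0.0339]
cup [ 0.443 -0.528  0.005] [-0.1921 -0.5181  0.0055]
pack_out [ 0.58  -0.165  0.028] [ 0.013  -0.1887  0.0284]
tapetop [ 0.425 -0.039  0.018] [-0.1153 -0.0349  0.0184]
cam [0.692 0.071 0.035] [0.169  0.0212 0.035 ]
```

```bash
cat >> h.py <<'E'
C=np.array([.529,.020]);YAW=np.radians(11.2)
M=np.array([[np.cos(YAW),np.sin(YAW)],[-np.sin(YAW),np.cos(YAW)]])
def case(p): return np.r_[M@(np.array(p)[:2]-C),p[2]]
def delta(tips,tilt=0):
    "case-frame fingertip points -> deltas (60mm units) from current pose; tool x along case +y"
    s=r.get_state();Q=R.from_quat(s["eef_rot"])
    T=R.from_matrix(np.array([[-M[0,1],M[0,0],0],[M[0,0],M[0,1],0],[0,0,-1]]).T)
    print("t",s["clock"],"tip case",case(s["tool_pos"]+.025*Q.as_matrix()[:,2]).round(4),"F",s["contact_force"].round(2),"open",round(s["opening"],2))
    rv=(Q.inv()*T).as_rotvec(degrees=True)/6
    for t in tips:
        w=np.r_[M.T@np.array(t[:2])+C,t[2]+.025]
        print(t,(Q.inv().apply(w-s["tool_pos"])/.06).round(3),rv.round(2))
E
python3 -c "
from h import *
delta([(0,-.125,.238),(0,-.125,.15)])"
```

```text
t 0.1 tip case [-0.4072 -0.5305  0.238 ] F [0.45 0.16 0.16] open 1.0
(0, -0.125, 0.238) [ 7.921 -5.385  0.008] [-1.000e-02 -1.000e-02 -1.322e+01]
(0, -0.125, 0.15) [ 7.922 -5.383  1.474] [-1.000e-02 -1.000e-02 -1.322e+01]
```

Request:
servo_tool --deltas '[{"dx":0.5,"dy":-0.35,"az":-0.8,"hand":0},{"dx":1.0,"dy":-0.7,"az":-1.6,"hand":0},{"dx":1.5,"dy":-1.05,"az":-2.4,"hand":0},{"dx":2.0,"dy":-1.4,"az":-3.2,"hand":0},{"dx":2.5,"dy":-1.7,"az":-4.0,"hand":0},{"dx":3.0,"dy":-2.05,"az":-4.8,"hand":0},{"dx":3.5,"dy":-2.4,"az":-5.6,"hand":0},{"dx":4.0,"dy":-2.7,"az":-6.4,"hand":0},{"dx":4.5,"dy":-3.05,"az":-7.2,"hand":0},{"dx":4.8,"dy":-3.25,"az":-8.0,"hand":0}]'

```text
schema error: expected keys dx, dy, dz, ax, ay, az, hand
```

```bash
python3 -c "
from h import *
delta([(0,-.125,.238),(0,-.125,.15)])
print(r.get_state()['q'].round(2))"
```

```text
t 0.1 tip case [-0.4072 -0.5305  0.238 ] F [0.45 0.16 0.16] open 1.0
(0, -0.125, 0.238) [ 7.921 -5.385  0.008] [-1.000e-02 -1.000e-02 -1.322e+01]
(0, -0.125, 0.15) [ 7.922 -5.383  1.474] [-1.000e-02 -1.000e-02 -1.322e+01]
[ 1.22  0.69 -0.19  1.57  0.16  0.9  -0.22]
```

Request:
servo_tool --deltas '[{"dx":0.5,"dy":-0.35,"dz":0,"ax":0,"ay":0,"az":-0.8,"hand":0},{"dx":1.0,"dy":-0.7,"dz":0,"ax":0,"ay":0,"az":-1.6,"hand":0},{"dx":1.5,"dy":-1.05,"dz":0,"ax":0,"ay":0,"az":-2.4,"hand":0},{"dx":2.0,"dy":-1.4,"dz":0,"ax":0,"ay":0,"az":-3.2,"hand":0},{"dx":2.5,"dy":-1.7,"dz":0,"ax":0,"ay":0,"az":-4.0,"hand":0},{"dx":3.0,"dy":-2.05,"dz":0,"ax":0,"ay":0,"az":-4.8,"hand":0},{"dx":3.5,"dy":-2.4,"dz":0,"ax":0,"ay":0,"az":-5.6,"hand":0},{"dx":4.0,"dy":-2.7,"dz":0,"ax":0,"ay":0,"az":-6.4,"hand":0},{"dx":4.5,"dy":-3.05,"dz":0,"ax":0,"ay":0,"az":-7.2,"hand":0},{"dx":4.8,"dy":-3.25,"dz":0,"ax":0,"ay":0,"az":-8.0,"hand":0}]'

```text
clock: 1.35
tool_pos: [0.4283, -0.29, 0.2636]
eef_rot: [0.818, 0.575, 0.0, -0.0]
contact_force: [0.1, -1.0, -0.7]
opening: 0.007
```

```bash
python3 -c "
from h import *
delta([(0,-.125,.238),(0,-.125,.15)])
print(r.get_state()['q'].round(2))"
```

```text
t 1.35 tip case [-0.159  -0.2845  0.2386] F [ 0.14 -1.   -0.7 ] open 0.01
(0, -0.125, 0.238) [3.644 0.902 0.012] [-0.   -0.01 -5.17]
(0, -0.125, 0.15) [3.643 0.903 1.478] [-0.   -0.01 -5.17]
[ 0.77  0.57 -0.41  1.88  0.32  0.76 -0.17]
```

Request:
servo_tool --deltas '[{"dx":0.5,"dy":0.12,"dz":0,"ax":0,"ay":0,"az":-0.7,"hand":0},{"dx":1.0,"dy":0.25,"dz":0,"ax":0,"ay":0,"az":-1.4,"hand":0},{"dx":1.5,"dy":0.37,"dz":0,"ax":0,"ay":0,"az":-2.2,"hand":0},{"dx":2.0,"dy":0.5,"dz":0,"ax":0,"ay":0,"az":-2.9,"hand":0},{"dx":2.5,"dy":0.62,"dz":0.2,"ax":0,"ay":0,"az":-3.6,"hand":0},{"dx":3.0,"dy":0.75,"dz":0.5,"ax":0,"ay":0,"az":-4.3,"hand":0},{"dx":3.4,"dy":0.85,"dz":0.8,"ax":0,"ay":0,"az":-5.0,"hand":0},{"dx":3.64,"dy":0.9,"dz":1.1,"ax":0,"ay":0,"az":-5.17,"hand":0},{"dx":3.64,"dy":0.9,"dz":1.4,"ax":0,"ay":0,"az":-5.17,"hand":0},{"dx":3.64,"dy":0.9,"dz":1.4,"ax":0,"ay":0,"az":-5.17,"hand":0}]'

```text
clock: 2.6
tool_pos: [0.5521, -0.1061, 0.1782]
eef_rot: [0.637, 0.771, -0.001, -0.001]
contact_force: [-0.4, 0.1, 0.5]
opening: 0.003
```

```bash
python3 -c "
from h import *
import cv2
delta([(0,-.1,.15)])
p,d=eyes.snapshot('scene');cv2.imwrite('pics/s1.png',cv2.resize(p[40:230,160:400,::-1],None,fx=3,fy=3))"
```

```text
t 2.6 tip case [-0.002  -0.1281  0.1532] F [-0.4   0.15  0.52] open 0.0
(0, -0.1, 0.15) [0.469 0.028 0.053] [-0.04  0.   -0.06]
```

View pics/s1.png

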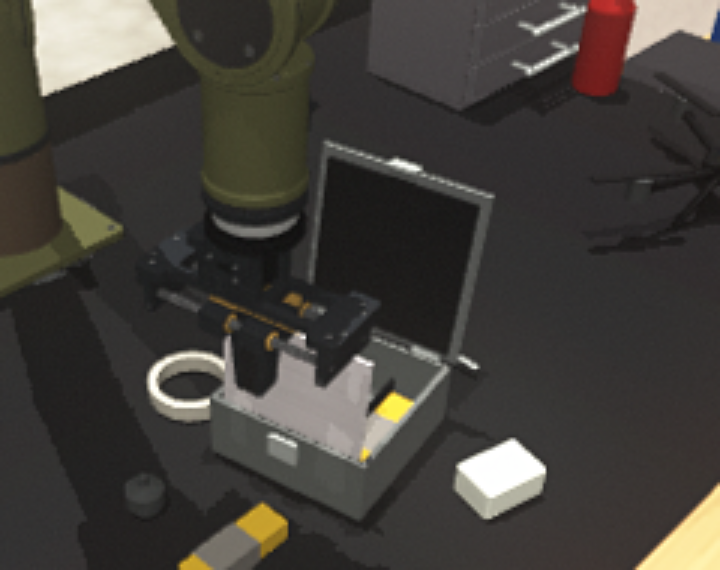

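```bash
python3 -c "
from h import *
import cv2
p,d=eyes.snapshot('wrist');cv2.imwrite('pics/w1.png',p[:,:,::-1])"
```

```text
(no output)
```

View pics/w1.png

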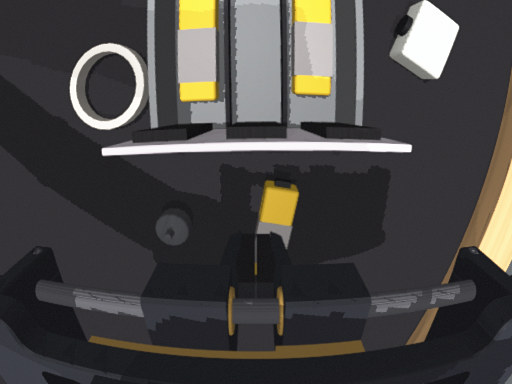

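The wrist view shows the closed fingers centred at x≈256 and the flap level across at y≈150, so the tool is aligned. Next I push the flap along its arc.

Request:
servo_tool --deltas '[{"dx":0.25,"dy":0.03,"dz":0.03,"ax":0,"ay":0,"az":0,"hand":0},{"dx":0.5,"dy":0.03,"dz":0.05,"ax":0,"ay":0,"az":0,"hand":0},{"dx":0.75,"dy":0.03,"dz":0.06,"ax":0,"ay":0,"az":0,"hand":0},{"dx":0.97,"dy":0.03,"dz":0.07,"ax":0,"ay":0,"az":0,"hand":0},{"dx":1.13,"dy":0.03,"dz":0.11,"ax":0,"ay":0,"az":0,"hand":0},{"dx":1.29,"dy":0.03,"dz":0.15,"ax":0,"ay":0,"az":0,"hand":0},{"dx":1.45,"dy":0.03,"dz":0.22,"ax":0,"ay":0,"az":0,"hand":0},{"dx":1.59,"dy":0.03,"dz":0.3,"ax":0,"ay":0,"az":0,"hand":0},{"dx":1.73,"dy":0.03,"dz":0.4,"ax":0,"ay":0,"az":0,"hand":0},{"dx":1.86,"dy":0.03,"dz":0.5,"ax":0,"ay":0,"az":0,"hand":0}]'

```text
clock: 3.95
tool_pos: [0.5339, 0.0052, 0.1492]
eef_rot: [0.637, 0.771, -0.0, 0.0]
contact_force: [0.0, -1.1, -0.3]
opening: 0.007
```

```bash
python3 -c "
from h import *
import cv2
delta([(0,-.0036,.108),(0,.0063,.0908),(0,.0126,.0718),(0,.015,.052)])
p,d=eyes.snapshot('scene');cv2.imwrite('pics/s2.png',cv2.resize(p[40:230,160:400,::-1],None,fx=3,fy=3))"
```

```text
t 3.95 tip case [ 0.002  -0.0155  0.1242] F [ 0.02 -1.07 -0.32] open 0.01
(0, -0.0036, 0.108) [ 0.198 -0.034  0.27 ] [-0.    0.   -0.05]
(0, 0.0063, 0.0908) [ 0.363 -0.035  0.557] [-0.    0.   -0.05]
(0, 0.0126, 0.0718) [ 0.468 -0.035  0.873] [-0.    0.   -0.05]
(0, 0.015, 0.052) [ 0.508 -0.035  1.203] [-0.    0.   -0.05]
```

View pics/s2.png

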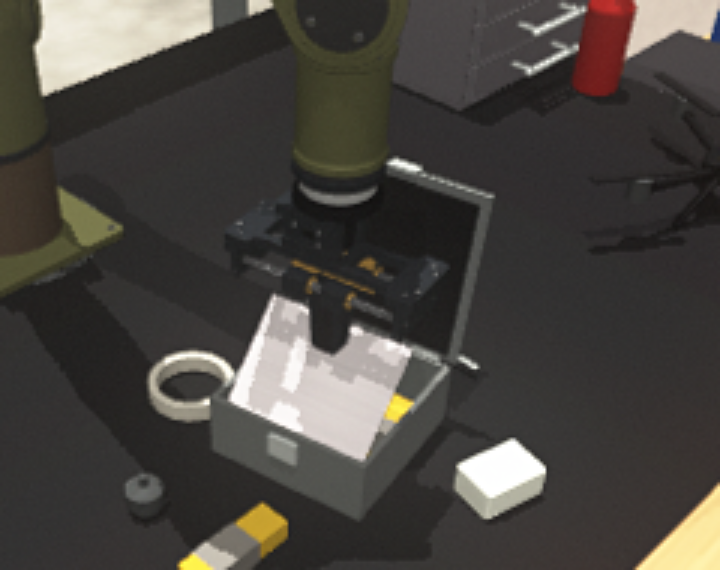

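The flap is tilting over, with the finger on it at about (330,340). I'll continue the arc to level and a little past.

Request:
servo_tool --deltas '[{"dx":0.1,"dy":0,"dz":0.14,"ax":0,"ay":0,"az":0,"hand":0},{"dx":0.2,"dy":0,"dz":0.27,"ax":0,"ay":0,"az":0,"hand":0},{"dx":0.28,"dy":0,"dz":0.41,"ax":0,"ay":0,"az":0,"hand":0},{"dx":0.36,"dy":0,"dz":0.56,"ax":0,"ay":0,"az":0,"hand":0},{"dx":0.42,"dy":0,"dz":0.72,"ax":0,"ay":0,"az":0,"hand":0},{"dx":0.47,"dy":0,"dz":0.87,"ax":0,"ay":0,"az":0,"hand":0},{"dx":0.5,"dy":0,"dz":1.02,"ax":0,"ay":0,"az":0,"hand":0},{"dx":0.5,"dy":0,"dz":1.12,"ax":0,"ay":0,"az":0,"hand":0},{"dx":0.5,"dy":0,"dz":1.2,"ax":0,"ay":0,"az":0,"hand":0},{"dx":0.5,"dy":0,"dz":1.22,"ax":0,"ay":0,"az":0,"hand":0}]'

```text
clock: 5.25
tool_pos: [0.5281, 0.0342, 0.0772]
eef_rot: [0.637, 0.771, -0.0, 0.0]
contact_force: [-2.8, -0.1, 18.0]
opening: 0.003
```

```bash
python3 -c "
from h import *
delta([(0,.015,.050)])"
```

```text
t 5.25 tip case [0.0019 0.0141 0.0522] F [-2.8  -0.09 18.02] open 0.0
(0, 0.015, 0.05) [ 0.015 -0.032  0.037] [ 0.    0.   -0.05]
```

Tip at z = 52.2 mm with 18 N, so the flap is on its stop. Next I lift and cross over the cover.

Request:
servo_tool --deltas '[{"dx":0,"dy":0,"dz":-0.4,"ax":0,"ay":0,"az":0,"hand":0},{"dx":0,"dy":0,"dz":-0.9,"ax":0,"ay":0,"az":0,"hand":0},{"dx":0,"dy":0,"dz":-1.5,"ax":0,"ay":0,"az":0,"hand":0},{"dx":0,"dy":0,"dz":-2.1,"ax":0,"ay":0,"az":0,"hand":0},{"dx":0,"dy":0,"dz":-2.7,"ax":0,"ay":0,"az":0,"hand":0},{"dx":0,"dy":0,"dz":-3.3,"ax":0,"ay":0,"az":0,"hand":0},{"dx":0,"dy":0,"dz":-3.8,"ax":0,"ay":0,"az":0,"hand":0},{"dx":0,"dy":0,"dz":-4.1,"ax":0,"ay":0,"az":0,"hand":0},{"dx":0,"dy":0,"dz":-4.1,"ax":0,"ay":0,"az":0,"hand":0}]'

```text
clock: 6.38
tool_pos: [0.5289, 0.034, 0.3235]
eef_rot: [0.637, 0.771, 0.001, 0.001]
contact_force: [-0.5, -0.6, -0.2]
opening: 0.004
```

```bash
python3 -c "
from h import *
import cv2
delta([(0,.19,.295),(0,.19,.21)])
p,d=eyes.snapshot('scene');cv2.imwrite('pics/s3.png',cv2.resize(p[40:230,160:400,::-1],None,fx=3,fy=3))"
```

```text
t 6.375 tip case [0.0027 0.0137 0.2985] F [-0.53 -0.58 -0.18] open 0.0
(0, 0.19, 0.295) [ 2.937 -0.061  0.056] [ 0.03  0.01 -0.06]
(0, 0.19, 0.21) [ 2.938 -0.065  1.473] [ 0.03  0.01 -0.06]
```

View pics/s3.png

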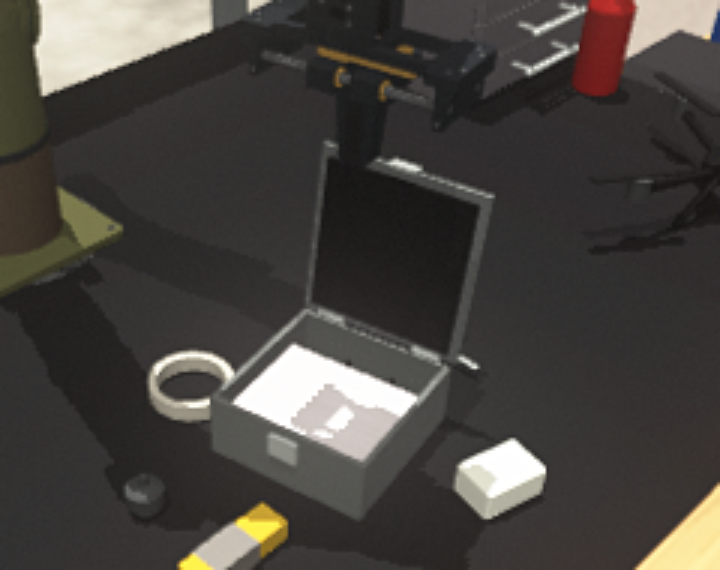

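The flap lies flat, seen at about (330,400). I cross over the cover offset in x to avoid its catch at (405,163), then descend behind it.

Request:
servo_tool --deltas '[{"dx":0.5,"dy":-0.2,"dz":0,"ax":0,"ay":0,"az":0,"hand":0},{"dx":1.1,"dy":-0.4,"dz":0,"ax":0,"ay":0,"az":0,"hand":0},{"dx":1.7,"dy":-0.6,"dz":0,"ax":0,"ay":0,"az":0,"hand":0},{"dx":2.3,"dy":-0.65,"dz":0,"ax":0,"ay":0,"az":0,"hand":0},{"dx":2.95,"dy":-0.65,"dz":0,"ax":0,"ay":0,"az":0,"hand":0},{"dx":2.95,"dy":-0.65,"dz":0,"ax":0,"ay":0,"az":0,"hand":0},{"dx":2.95,"dy":-0.65,"dz":0.4,"ax":0,"ay":0,"az":0,"hand":0},{"dx":2.95,"dy":-0.65,"dz":0.9,"ax":0,"ay":0,"az":0,"hand":0},{"dx":2.95,"dy":-0.65,"dz":1.4,"ax":0,"ay":0,"az":0,"hand":0},{"dx":2.95,"dy":-0.65,"dz":1.4,"ax":0,"ay":0,"az":0,"hand":0}]'

```text
clock: 7.68
tool_pos: [0.4553, 0.1983, 0.2362]
eef_rot: [0.637, 0.771, -0.003, -0.001]
contact_force: [-0.1, 0.5, 0.3]
opening: 0.005
```

```bash
python3 -c "
from h import *
import cv2
# finger centre path: contact corner at -y side, rho=150
L=[]
for th in (1.75,1.57,1.4,1.2,1.0,.8,.6,.4,.2,0):
  if th>1.5: L.append((-.035, .087-.176*np.cos(th)+.006*np.sin(th)+.009,.215))
  else: L.append((-.035,.087-.15*np.cos(th)+.006*np.sin(th)+.009,.071+.15*np.sin(th)+.006*np.cos(th)))
delta(L)
for n in('scene','top'):
  p,d=eyes.snapshot(n)
  p=p[40:230,160:400] if n=='scene' else p[130:290,120:320]
  cv2.imwrite(f'pics/{n}4.png',cv2.resize(p[:,:,::-1],None,fx=3,fy=3))"
```

```text
t 7.675 tip case [-0.0378  0.1891  0.2112] F [-0.12  0.49  0.28] open 0.0
(-0.035, np.float64(0.13327522147555423), 0.215) [-0.931  0.05  -0.061] [-0.06  0.03 -0.06]
(-0.035, np.float64(0.10185984459650195), 0.215) [-1.455  0.053 -0.06 ] [-0.06  0.03 -0.06]
(-0.035, np.float64(0.0764176269448946), np.float64(0.21983726235567047)) [-1.879  0.055 -0.139] [-0.06  0.03 -0.06]
(-0.035, np.float64(0.047238571344302316), np.float64(0.21298000942194395)) [-2.365  0.059 -0.024] [-0.06  0.03 -0.06]
(-0.035, np.float64(0.020003480028626418), np.float64(0.2004624615563933)) [-2.819  0.063  0.186] [-0.06  0.03 -0.06]
(-0.035, np.float64(-0.004201869856677672), np.float64(0.1827836538910114)) [-3.221  0.067  0.482] [-0.06  0.03 -0.06]
(-0.035, np.float64(-0.024412487396081532), np.float64(0.16064838469871337)) [-3.557  0.072  0.852] [-0.06  0.03 -0.06]
(-0.035, np.float64(-0.03982263904658086), np.float64(0.13493911731031488)) [-3.812  0.076  1.281] [-0.06  0.03 -0.06]
(-0.035, np.float64(-0.049817970691415865), np.float64(0.10668079908630662)) [-3.978  0.08   1.753] [-0.06  0.03 -0.06]
(-0.035, np.float64(-0.054), np.float64(0.077)) [-4.046  0.083  2.248] [-0.06  0.03 -0.06]
```

View pics/scene4.png

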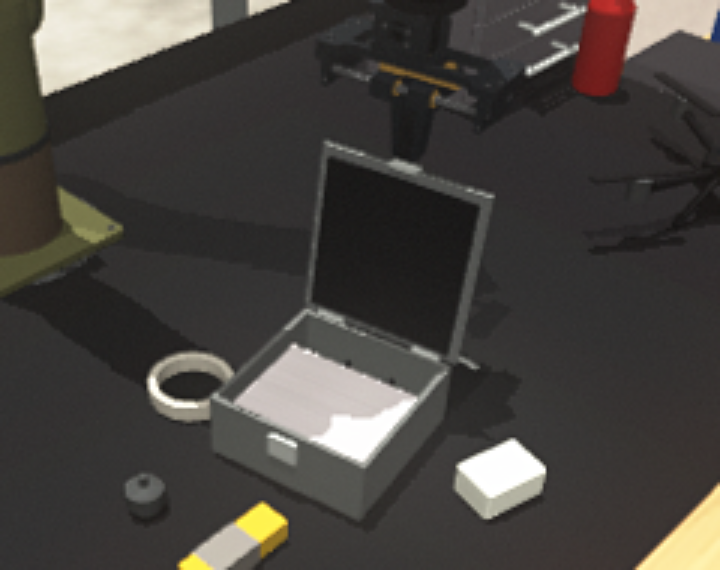

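View pics/top4.png

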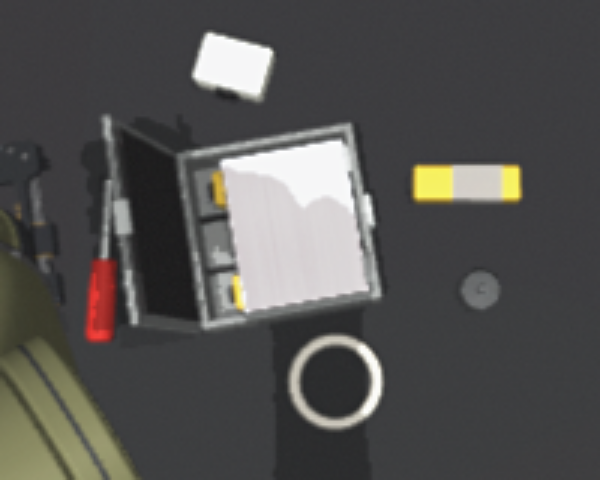

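The flap is flat and the finger is clear behind the cover. I push the cover over gently.

Request:
servo_tool --deltas '[{"dx":-0.3,"dy":0.05,"dz":0,"ax":0,"ay":0,"az":0,"hand":0},{"dx":-0.6,"dy":0.05,"dz":-0.02,"ax":0,"ay":0,"az":0,"hand":0},{"dx":-0.85,"dy":0.05,"dz":-0.05,"ax":0,"ay":0,"az":0,"hand":0},{"dx":-1.05,"dy":0.05,"dz":-0.06,"ax":0,"ay":0,"az":0,"hand":0},{"dx":-1.25,"dy":0.05,"dz":-0.06,"ax":0,"ay":0,"az":0,"hand":0},{"dx":-1.45,"dy":0.05,"dz":-0.08,"ax":0,"ay":0,"az":0,"hand":0},{"dx":-1.67,"dy":0.05,"dz":-0.11,"ax":0,"ay":0,"az":0,"hand":0},{"dx":-1.88,"dy":0.05,"dz":-0.14,"ax":0,"ay":0,"az":0,"hand":0},{"dx":-2.12,"dy":0.05,"dz":-0.09,"ax":0,"ay":0,"az":0,"hand":0},{"dx":-2.36,"dy":0.05,"dz":-0.02,"ax":0,"ay":0,"az":0,"hand":0}]'

```text
clock: 9.02
tool_pos: [0.4865, 0.0607, 0.2397]
eef_rot: [0.637, 0.771, -0.0, 0.0]
contact_force: [-0.8, 1.1, 2.0]
opening: 0.004
```

```bash
python3 -c "
from h import *
import cv2
L=[(-.035,round(.087-.15*np.cos(th)+.006*np.sin(th)+.009,4),round(.071+.15*np.sin(th)+.006*np.cos(th),4)) for th in (1.1,1.0,.9,.8,.7,.6,.5,.4,.3,.2,.1,0)]
delta(L)
p,d=eyes.snapshot('scene');cv2.imwrite('pics/s5.png',cv2.resize(p[40:230,160:400,::-1],None,fx=3,fy=3))"
```

```text
t 9.025 tip case [-0.0338  0.0481  0.2147] F [-0.76  1.07  1.97] open 0.0
(-0.035, np.float64(0.0333), np.float64(0.2074)) [-0.248 -0.019  0.121] [ 0.    0.01 -0.06]
(-0.035, np.float64(0.02), np.float64(0.2005)) [-0.469 -0.018  0.236] [ 0.    0.01 -0.06]
(-0.035, np.float64(0.0075), np.float64(0.1922)) [-0.678 -0.016  0.375] [ 0.    0.01 -0.06]
(-0.035, np.float64(-0.0042), np.float64(0.1828)) [-0.872 -0.015  0.532] [ 0.    0.01 -0.06]
(-0.035, np.float64(-0.0149), np.float64(0.1722)) [-1.051 -0.014  0.708] [ 0.    0.01 -0.06]
(-0.035, np.float64(-0.0244), np.float64(0.1606)) [-1.209 -0.013  0.902] [ 0.    0.01 -0.06]
(-0.035, np.float64(-0.0328), np.float64(0.1482)) [-1.349 -0.013  1.109] [ 0.    0.01 -0.06]
(-0.035, np.float64(-0.0398), np.float64(0.1349)) [-1.465 -0.012  1.33 ] [ 0.    0.01 -0.06]
(-0.035, np.float64(-0.0455), np.float64(0.1211)) [-1.56  -0.011  1.56 ] [ 0.    0.01 -0.06]
(-0.035, np.float64(-0.0498), np.float64(0.1067)) [-1.631 -0.011  1.8  ] [ 0.    0.01 -0.06]
(-0.035, np.float64(-0.0527), np.float64(0.0919)) [-1.68  -0.011  2.047] [ 0.    0.01 -0.06]
(-0.035, np.float64(-0.054), np.float64(0.077)) [-1.701 -0.011  2.296] [ 0.    0.01 -0.06]
```

View pics/s5.png

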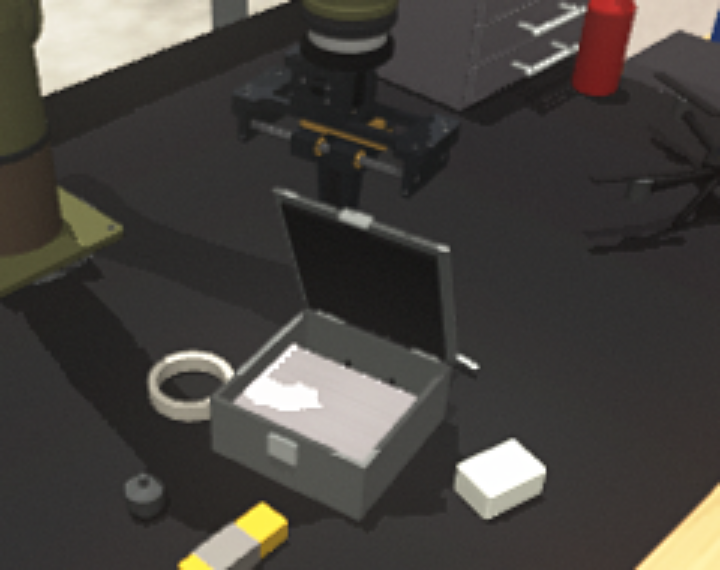

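The cover has swung to about 1.2 rad with the finger behind it at (340,190), so I continue.

Request:
servo_tool --deltas '[{"dx":-0.25,"dy":0,"dz":0.12,"ax":0,"ay":0,"az":0,"hand":0},{"dx":-0.47,"dy":0,"dz":0.24,"ax":0,"ay":0,"az":0,"hand":0},{"dx":-0.68,"dy":0,"dz":0.37,"ax":0,"ay":0,"az":0,"hand":0},{"dx":-0.87,"dy":0,"dz":0.53,"ax":0,"ay":0,"az":0,"hand":0},{"dx":-1.05,"dy":0,"dz":0.71,"ax":0,"ay":0,"az":0,"hand":0},{"dx":-1.21,"dy":0,"dz":0.9,"ax":0,"ay":0,"az":0,"hand":0},{"dx":-1.35,"dy":0,"dz":1.11,"ax":0,"ay":0,"az":0,"hand":0},{"dx":-1.46,"dy":0,"dz":1.33,"ax":0,"ay":0,"az":0,"hand":0},{"dx":-1.56,"dy":0,"dz":1.56,"ax":0,"ay":0,"az":0,"hand":0},{"dx":-1.56,"dy":0,"dz":1.56,"ax":0,"ay":0,"az":0,"hand":0}]'

```text
clock: 10.32
tool_pos: [0.5026, -0.0306, 0.1447]
eef_rot: [0.637, 0.771, -0.002, -0.001]
contact_force: [-0.1, 0.3, -0.3]
opening: 0.008
```

```bash
python3 -c "
from h import *
delta([(-.035,-.0498,.1067),(-.035,-.0527,.0919),(-.035,-.054,.077)])"
```

```text
t 10.325 tip case [-0.0359 -0.0445  0.1197] F [-0.15  0.29 -0.35] open 0.01
(-0.035, -0.0498, 0.1067) [-0.088  0.014  0.216] [-0.04  0.   -0.06]
(-0.035, -0.0527, 0.0919) [-0.136  0.015  0.463] [-0.04  0.   -0.06]
(-0.035, -0.054, 0.077) [-0.157  0.016  0.711] [-0.04  0.   -0.06]
```

Request:
servo_tool --deltas '[{"dx":-0.05,"dy":0,"dz":0.12,"ax":0,"ay":0,"az":0,"hand":0},{"dx":-0.09,"dy":0,"dz":0.24,"ax":0,"ay":0,"az":0,"hand":0},{"dx":-0.11,"dy":0,"dz":0.35,"ax":0,"ay":0,"az":0,"hand":0},{"dx":-0.13,"dy":0,"dz":0.46,"ax":0,"ay":0,"az":0,"hand":0},{"dx":-0.14,"dy":0,"dz":0.56,"ax":0,"ay":0,"az":0,"hand":0},{"dx":-0.15,"dy":0,"dz":0.64,"ax":0,"ay":0,"az":0,"hand":0},{"dx":-0.15,"dy":0,"dz":0.7,"ax":0,"ay":0,"az":0,"hand":0},{"dx":-0.15,"dy":0,"dz":0.73,"ax":0,"ay":0,"az":0,"hand":0},{"dx":-0.15,"dy":0,"dz":0.74,"ax":0,"ay":0,"az":0,"hand":0},{"dx":-0.15,"dy":0,"dz":0.74,"ax":0,"ay":0,"az":0,"hand":0}]'

```text
clock: 11.58
tool_pos: [0.5057, -0.0389, 0.1024]
eef_rot: [0.637, 0.771, -0.0, 0.0]
contact_force: [-1.6, -1.1, 7.5]
opening: 0.006
```

```bash
python3 -c "
from h import *
delta([(-.035,-.054,.077)])"
```

```text
t 11.575 tip case [-0.0342 -0.0533  0.0774] F [-1.61 -1.06  7.54] open 0.01
(-0.035, -0.054, 0.077) [-0.013 -0.012  0.007] [ 0.    0.01 -0.05]
```

Request:
servo_tool --deltas '[{"dx":0,"dy":0,"dz":0.03,"ax":0,"ay":0,"az":0,"hand":0},{"dx":0,"dy":0,"dz":0.05,"ax":0,"ay":0,"az":0,"hand":0},{"dx":0,"dy":0,"dz":0.05,"ax":0,"ay":0,"az":0,"hand":0}]'

```text
clock: 11.95
tool_pos: [0.5057, -0.0388, 0.1021]
eef_rot: [0.637, 0.771, -0.0, 0.002]
contact_force: [-7.9, -0.8, 36.8]
opening: 0.007
```

```bash
python3 -c "
from h import *
delta([(-.035,-.054,.077)])"
```

```text
t 11.95 tip case [-0.0342 -0.0533  0.0771] F [-7.86 -0.78 36.82] open 0.01
(-0.035, -0.054, 0.077) [-0.014 -0.012  0.002] [ 0.02  0.03 -0.05]
```

The cover is against its stop: 37 N with almost no further travel. I lift away.

Request:
servo_tool --deltas '[{"dx":0,"dy":0,"dz":-0.15,"ax":0,"ay":0,"az":0,"hand":0},{"dx":0,"dy":0,"dz":-0.5,"ax":0,"ay":0,"az":0,"hand":0},{"dx":-0.4,"dy":0,"dz":-1.0,"ax":0,"ay":0,"az":0,"hand":0},{"dx":-0.9,"dy":0,"dz":-1.6,"ax":0,"ay":0,"az":0,"hand":0},{"dx":-1.4,"dy":0,"dz":-2.2,"ax":0,"ay":0,"az":0,"hand":0},{"dx":-1.9,"dy":0,"dz":-2.6,"ax":0,"ay":0,"az":0,"hand":0},{"dx":-2.4,"dy":0,"dz":-2.8,"ax":0,"ay":0,"az":0,"hand":0},{"dx":-2.8,"dy":0,"dz":-2.8,"ax":0,"ay":0,"az":0,"hand":0},{"dx":-2.8,"dy":0,"dz":-2.8,"ax":0,"ay":0,"az":0,"hand":0}]'

```text
clock: 13.08
tool_pos: [0.537, -0.2059, 0.2663]
eef_rot: [0.638, 0.77, -0.001, 0.0]
contact_force: [0.6, 0.9, -0.9]
opening: 0.005
```

```bash
python3 -c "
from h import *
import cv2
s=r.get_state();print(s['tool_pos'],s['contact_force'])
for n in('scene','top'):
  p,d=eyes.snapshot(n);
  if n=='top':
    m=eyes.camera_model('top');P=np.array(m['pose']);v,u=np.mgrid[150:270,140:300]
    X=(np.stack([(u-m['cx'])/m['fx'],-(v-m['cy'])/m['fy'],-np.ones(u.shape)],-1)*d[150:270,140:300,None])@P[:3,:3].T+P[:3,3]
    xy=(X[...,:2]-C)@M.T
    for a in(-.07,-.04,0,.04,.07):
      k=(abs(xy[...,0])<.07)&(abs(xy[...,1]-a)<.006);print(a,k.sum(),np.median(X[k][:,2]).round(4))
  q=p[40:230,160:400] if n=='scene' else p[130:290,120:320]
  cv2.imwrite(f'pics/{n}6.png',cv2.resize(q[:,:,::-1],None,fx=3,fy=3))"
```

```text
[ 0.53698443 -0.2058606   0.26626885] [ 0.61351492  0.90231403 -0.89566735]
-0.07 205 0.0775
-0.04 203 0.0788
0 211 0.0774
0.04 206 0.0788
0.07 209 0.0774
```

View pics/scene6.png

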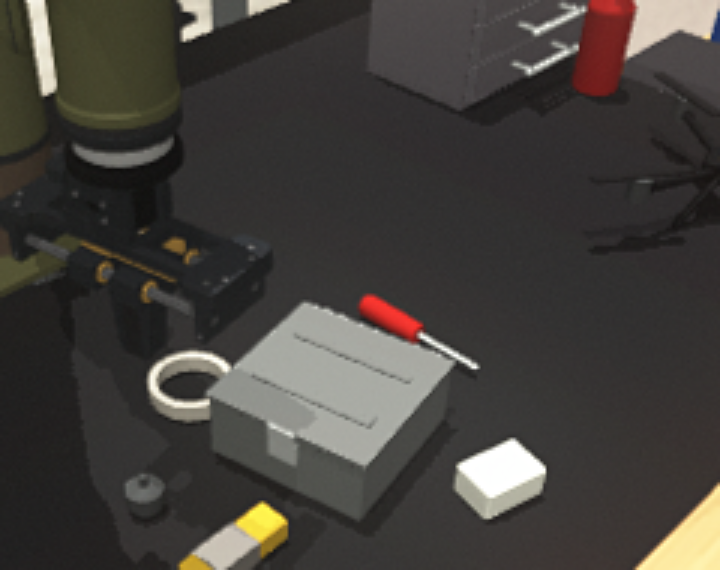

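View pics/top6.png

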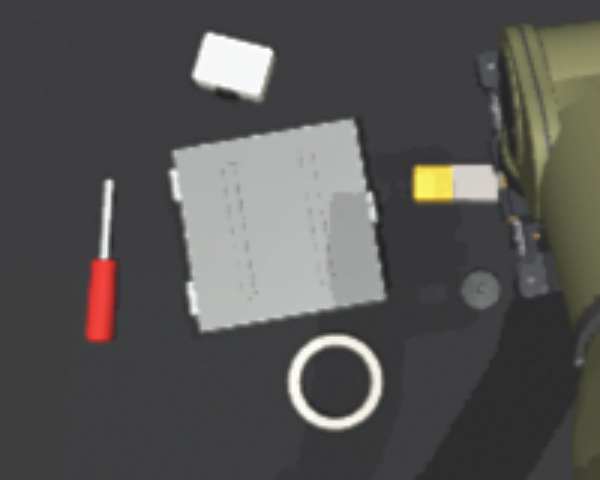

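The cover is level, at 77–79 mm from the hinge to the free edge, and the things beside the case are where they were. The arm is clear, so I hand the job in.

```bash
python3 -c "
from plant import r
print(r.finish_job())"
```

```text
the job is handed in; nothing more can be done
None
```

The flap is folded down over the batteries and the cover is shut on top. I handed the job in at about 13 s of the 64 s allowed; the hand-in gave no verdict.

- **Flap:** I pushed it over with the closed fingers until it met its stop, with the fingertip at 52 mm and 18 N. The pictures then showed it flat, with the cover still open.
- **Cover:** I pushed it over from behind at roughly 0.5–0.8 rad/s, estimated from the commanded motion, until it met its stop. The last press was 37 N with the fingertip at 77 mm.
- **Last checks:** With the arm lifted clear, depth readings across the cover gave 77–79 mm from the hinge to the free edge, which is level and shut. The driver, tape, motor, camera and outside pack looked unmoved.
- **Not checked:** The cup was outside the cropped pictures; the arm never came down near it. The packs in the case could not be seen once the cover was shut, but just before that they looked undisturbed.
- **Disagreement:** The two cameras differed by about 6 mm on where the case stood. I used the middle value, and the contact heights agreed with it.

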